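Seat the vial platform on the shaker

TASK

Fit the larger vial platform, the one with the square window beside its central hole, on the bench shaker: pick it up by its handle bar, turn it to match, and lower it over the central shaft and the anti-rotation pin at once until it lies flat on the shaker, then let go. Set it down, do not drop it, and leave the smaller platform, which has no window, where it is.

Things in the scene. Friction and masses are not known exactly. Their poses are not given: they have to be found in the camera images.
- platform_handle (a point): Centre of the handle bar of the larger vial platform (loose, 0.22 kg), the part to fit; 75 mm above the plate's underside, straight above the middle of its central hole. Black bar 14 mm wide (x), 14 mm high, 98 mm long (y), on two 8 mm posts at y = +-42 mm. Axes: x away from the window, y along the bar, z up.
- platform: The larger platform itself; origin at the centre of its underside, axes as for the handle. Grey-painted metal plate 108 x 108 x 8 mm, lying flat on the worktop: round central through-hole 32 mm, square through-window 26 x 26 mm centred 36 mm from the middle towards its own -x, and an 18 mm vial hole near each corner.
- shaker_seat (a point): Centre of the round black drive table (100 mm across, 54 mm above the worktop) of the white bench shaker (116 mm square, fixed). The seated platform's underside centre lies here, its x along this x. The shaft, 14 mm thick with tapered tip, rises 38 mm from here. Axes: x from the pin to the shaft (black control panel on the -x side), z up.
- pin_tip (a point): Tip of the shaker's anti-rotation pin: vertical, steel, 8 mm thick with tapered tip, 36 mm from the shaft's axis towards the shaker's own -x; the tip is 26 mm above the drive table. It has to stand in the platform's square window.
- spare_handle (a point): Centre of the handle bar of the smaller grey platform (plate 84 x 96 x 8 mm, loose, same kind of bar 75 mm above its underside, central hole and four vial holes but no window). It does not fit over the pin: leave it where it is. Axes: y along its bar, z up.

How it is judged:
By the outcome, as a careful person would: the job done as asked, in the order asked, and still so for the second after the job is handed in, with the robot touching nothing.
It also fails if it takes over 48 s, if anything falls off the work surface, if the arm or the gripper's body presses on something with over 40 N, if the wrist force passes 120 N, or if a joint passes its speed limit or range.

ROBOT

A 7-joint arm with a two-finger parallel gripper is mounted at the origin on a cart in front of the work surface, level with it; the furniture and walls round the work are solid. World frame = base frame: x ahead of the robot, y to its left, z up, the work surface at z = 0. Lengths are in m, angles in rad, forces in N, time in s.
With the tool pointing down it reaches from about 0.425 to 0.825 m from the base axis. Payload 3.6 kg.
Tool frame: the origin (TCP) lies between the finger pads; the fingertips stand 14 mm ahead of it and the grasp point (between the pads) lies 5 mm behind it; z points along the fingers, y is the line along which they close (so a half turn about z gives the same grasp; the last joint's range is limited). The gripper opens to 85 mm and grips with 20 to 120 N. Pads are 22 mm wide; open, the fingers measure 114 mm over their backs; the gripper's body (76 mm by 85 mm) begins 54 mm behind the grasp point. The pads swing forward as they close: fully open they stand 13 mm farther back than shut.
Start: joints at [1.319, 0.615, -0.013, 1.423, 0.008, 1.103, -0.04], TCP at [0.146, -0.633, 0.245] pointing down, gripper open.
Joint ranges: [-3.12, 3.12], [-0.3, 2.06], [-1.34, 1.32], [0.26, 2.42], [-1.36, 4.5], [0.01, 1.98], [-2.84, 2.84]. Speed limits (rad/s): [2.79, 2.79, 3.14, 3.14, 3.14, 3.14, 3.14].

INTERFACE

Orientations are given as a unit quaternion [w, x, y, z].
In Python, from plant import status, viewer, manip gives the robot as it stands. The module is installed in compiled form; this text tells all that it offers.
- The arm moves only by the shell command python3 -m creep 'ROWS' [FORCE]. ROWS is a JSON object of lists of equal length, an entry for each row: "xyz": the shift along the world's x, y, z in units of 25 mm (1.0 is 25 mm), a list of three; "spin": the turn about the world's z in units of 5 degrees (1.0 is 5 degrees); "gripper": the finger opening in mm, from 0 to 85.4. A call has 1 to 12 rows; each row is the pose to reach, as a shift and turn from the pose commanded when the call began; what a row does not reach only later rows make up. A row lasts 1/12 s, in which the tool goes at most 41.7 mm and 7.16 degrees, less where a joint would pass 70% of its speed; a pose out of reach is approached as far as the arm can. A call with a gripper value outside its range is refused whole. The fingers move at their own pace and stop on an object; FORCE is the grip in N (left out, the last holds). Time passes only in rows, so rows that repeat a pose let the fingers close. It gives the time, the measured TCP pose, the force, the opening and the grip force at its end, in the units of the state.
- status.observe(): the state, without advancing time (a new reading comes with each control period).
- viewer.grab_frame(name): name is "scene" or "top" or "wrist"; returns a dict with "pixels" (400x640x3 uint8, red, green, blue), "fx", "fy", "cx", "cy" (pixels), "extrinsics" (4x4, takes a point from camera to world coordinates); the wrist camera has in their place "tool_from_camera" (4x4, takes a point from camera to tool coordinates, whose origin is the TCP and whose axes are the flange's). Camera axes: x right, y down, z forward; pixel columns grow to the right and rows downward; lengths in m; the calibration is good to about 2 mm. The wrist camera is an equidistant fisheye: a pixel r from the principal point sees the ray r / f radians off the axis. A picture is of the moment at which its call begins: read the wrist's pose just before it. There is no depth.
- manip.sign_off(): hands the job in; it is judged then, once.
The state is a dict: "t": time; "joint_positions": joint angles; "dq": joint speeds; "joint_torque": joint torques, N m; "ee_pos": TCP position; "tool_rot": TCP orientation; "wrist_force": force on the tool from outside, world axes, zero at the start; "wrist_torque": the same for the moment, N m; "gripper_width": opening from 0.0 (shut) to 1.0 (fully open); "gripper_force": force on a finger pad.
Only numpy, scipy, OpenCV 4.12 (cv2) and the standard library are available. Lean on these libraries where they do the work, as an engineer would, in place of code of your own. Each camera call takes 0.05 s, during which the arm holds its last target. There are 200 camera calls.

## Working session

There is one attempt and no reset: what is moved stays moved. The work goes in short steps, Python scripts to look and compute and a shell command to move; the robot and the scene stay as the last step left them, time stands still between calls to the robot, and variables do not carry over. Pictures are saved under pics/ and viewed, at most 10 in all, crops included, and the job is handed in when it is done.

```bash
mkdir -p pics; python3 - <<'E'
from plant import status, viewer
import cv2,numpy as np
s=status.observe();print({k:np.round(v,3).tolist() for k,v in s.items()})
for n in ("scene","top"):
    f=viewer.grab_frame(n);cv2.imwrite(f"pics/{n}0.png",f["pixels"][:,:,::-1])
    print(n,f["fx"],f["fy"],f["cx"],f["cy"],np.round(f["extrinsics"],4).tolist())
E
```

```text
{'t': 0.0, 'joint_positions': [1.318, 0.616, -0.013, 1.425, 0.008, 1.103, -0.04], 'dq': [0.001, 0.001, 0.001, -0.0, 0.001, 0.0, -0.001], 'joint_torque': [-0.0, -46.922, 0.259, -17.104, 0.01, 0.01, -0.0], 'ee_pos': [0.145, -0.633, 0.244], 'tool_rot': [-0.001, 0.994, 0.113, -0.0], 'wrist_force': [0.446, -0.689, 0.305], 'wrist_torque': [0.017, -0.028, 0.019], 'gripper_force': 0.0, 'gripper_width': 1.004}
scene 423.63748874874426 423.63748874874426 314.88050851174023 205.71262327650814 [[-0.8766, -0.2623, 0.4034, 0.1181], [-0.481, 0.4997, -0.7203, 0.6015], [-0.0126, -0.8255, -0.5642, 0.5972], [0.0, 0.0, 0.0, 1.0]]
top 510.421832136663 510.421832136663 319.88293728362225 200.1169253599405 [[0.0075, -0.9937, 0.112, 0.3287], [-0.9998, -0.0096, -0.0184, -0.0278], [0.0194, -0.1118, -0.9935, 1.2101], [0.0, 0.0, 0.0, 1.0]]
```

View pics/scene0.png

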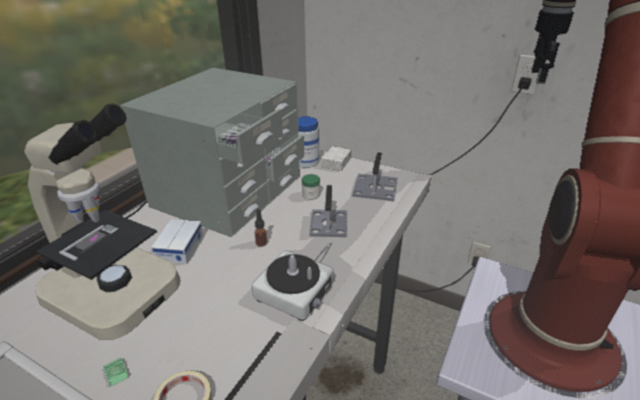

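View pics/top0.png

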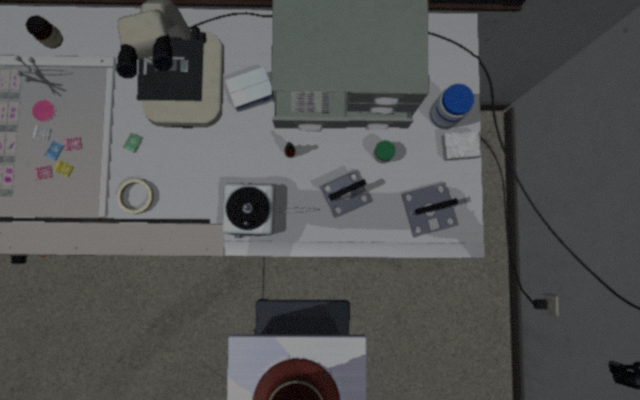

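The scene view shows the shaker at about (293,280) and two grey platforms at (328,222) and (375,185). In the top view the shaker is at (248,208), and the platforms are at (347,193) and (431,209). The right-hand one looks larger and seems to have a window near (433,222).

```bash
python3 - <<'E'
import cv2,numpy as np
t=cv2.imread("pics/top0.png");s=cv2.imread("pics/scene0.png")
r=lambda i,x,y,n:cv2.resize(i[y:y+n,x:x+n],(400,300) if 0 else (300,300),interpolation=cv2.INTER_CUBIC)
a=np.hstack([r(t,210,170,75),r(t,395,172,75)]);b=np.hstack([r(s,250,240,90),r(s,340,145,75)])
cv2.imwrite("pics/crop0.png",np.vstack([a,b]))
E
```

```text
(no output)
```

View pics/crop0.png

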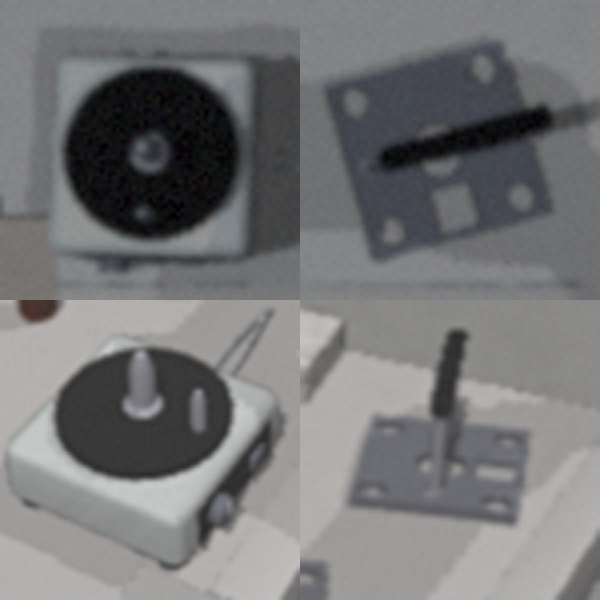

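The crops confirm that the right-hand platform has the window, on its lower (-x) side at about top pixel (434,224). The shaker's pin is at top pixel (246,223), also below the shaft at about (247,208).

```bash
cat > h.py <<'E'
import cv2,numpy as np
def ray(f,u,v):
    E=np.array(f["extrinsics"]);d=E[:3,:3]@np.array([(u-f["cx"])/f["fx"],(v-f["cy"])/f["fy"],1]);return E[:3,3],d/np.linalg.norm(d)
def onz(f,u,v,z):
    o,d=ray(f,u,v);return o+d*(z-o[2])/d[2]
def tri(f,p,g,q):
    a,d=ray(f,*p);b,e=ray(g,*q);k=np.linalg.lstsq(np.c_[d,-e],b-a,rcond=None)[0]
    P,Q=a+k[0]*d,b+k[1]*e;return (P+Q)/2,np.linalg.norm(P-Q)
def blob(m,x,y,w,h):
    z=np.zeros(m.shape,np.uint8);z[y:y+h,x:x+w]=m[y:y+h,x:x+w]*255
    c=cv2.findContours(z,cv2.RETR_EXTERNAL,cv2.CHAIN_APPROX_NONE)[0];return max(c,key=cv2.contourArea)
E
python3 - <<'E'
from h import *
from plant import viewer
T=viewer.grab_frame("top");S=viewer.grab_frame("scene")
t=T["pixels"].astype(int);s=S["pixels"].astype(int)
R=lambda a:np.round(a,4).tolist()
def ends(c):
    r=cv2.minAreaRect(c);b=cv2.boxPoints(r);i=np.argsort([np.linalg.norm(b[i]-b[(i+1)%4]) for i in range(4)])[:2]
    return r,sorted([((b[j]+b[(j+1)%4])/2).tolist() for j in i])
rt,et=ends(blob(t.max(2)<45,395,172,75,75)); rs,es=ends(blob(s.max(2)<55,355,145,40,40))
print("bar",rt,et,rs,es)
es=sorted(es,key=lambda e:e[1]) # far(-y) first
print([ (R(a),round(b,4)) for a,b in (tri(T,et[0],S,es[1]),tri(T,et[1],S,es[0]),tri(T,rt[0],S,rs[0]))])
A=[onz(T,*e,.08) for e in et];print("bar onz",R(A),R((A[0]+A[1])/2),"yaw of y",np.degrees(np.arctan2(*(A[0]-A[1])[[1,0]])))
# plate
b=t[:,:,2]-t[:,:,0];c=blob(((t.max(2)<115)&(b>8))|(t.max(2)<45),390,172,75,75);r=cv2.minAreaRect(c);print("plate px",r,cv2.boxPoints(r).tolist())
# disk
c=blob(t.max(2)<60,215,175,62,70);e=cv2.fitEllipse(cv2.convexHull(c));print("disk",e,R(onz(T,*e[0],.054)))
c=blob(s.max(2)<70,258,245,65,50);e2=cv2.fitEllipse(cv2.convexHull(c));print("disk s",e2,R(onz(S,*e2[0],.054)),tri(T,e[0],S,e2[0]))
# tips from crop: shaft, pin
for n,p,q in (("shaft tip",(210+152/4,170+146/4),(250+140*.3,240+52*.3)),("pin tip",(210+143/4,170+209/4),(250+198*.3,240+92*.3))):
    a,d=tri(T,p,S,q);print(n,R(a),round(d,4))
for p in ((27,83),(201,40),(252,211),(75,261)): print(R(onz(T,395+p[0]/4,172+p[1]/4,.008)))
print("window",R(onz(T,395+155/4,172+208/4,.006)),"hole",R(onz(T,395+140/4,172+151/4,.008)))
E
```

```text
bar ((435.8846130371094, 206.57691955566406), (6.49022912979126, 43.67748260498047), 74.74488067626953) [[414.8153991699219, 212.3230743408203], [456.9538269042969, 200.8307647705078]] ((376.65472412109375, 163.34152221679688), (3.1329050064086914, 19.59601402282715), 10.61965560913086) [[374.84906005859375, 172.97171020507812], [378.46038818359375, 153.71133422851562]]
[([0.4312, -0.2624, 0.0726], np.float64(0.0004)), ([0.4586, -0.3569, 0.0757], np.float64(0.0014)), ([0.4451, -0.3099, 0.073], np.float64(0.0006))]
bar onz [[0.4308, -0.2608, 0.08], [0.4575, -0.3559, 0.08]] [0.4441, -0.3083, 0.08] yaw of y 105.6884982973308
plate px ((432.14300537109375, 208.39730834960938), (45.78608703613281, 51.86281967163086), 74.2913589477539) [[400.98193359375, 193.38011169433594], [450.90771484375, 179.33848571777344], [463.3040771484375, 223.4145050048828], [413.3782958984375, 237.4561309814453]]
disk ((247.7545928955078, 207.81333923339844), (41.958396911621094, 43.46632385253906), 81.4153060913086) [0.4399, 0.1143, 0.054]
disk s ((292.6308288574219, 273.8590087890625), (37.81821823120117, 51.85247039794922), 84.97869873046875) [0.4358, 0.122, 0.054] (array([0.44047182, 0.11519188, 0.04628344]), np.float64(0.000338665283013201))
shaft tip [0.4409, 0.1104, 0.0871] 0.0028
pin tip [0.4047, 0.1148, 0.0773] 0.0016
[0.4838, -0.245, 0.008]
[0.5107, -0.3497, 0.008]
[0.4086, -0.378, 0.008]
[0.3782, -0.2723, 0.008]
window [0.41, -0.3208, 0.006] hole [0.4437, -0.3119, 0.008]
```

The bar centre is near (0.445,-0.3095), with z about 0.075, and the platform's x axis is at a yaw of about 15.5°. The shaker is near (0.440,0.114) with a yaw of about 0. Next I'll move above the platform, turning the tool by +92.5° in total.

```bash
python3 -m creep '{"xyz":[[1,1.08,0],[2,2.16,0],[3,3.24,0],[4,4.3,0],[5,5.4,0],[6,6.5,0],[7,7.56,0],[8,8.64,0],[9,9.7,0],[10,10.8,0],[11,11.9,0],[11.96,12.94,0]],"spin":[1.25,2.5,3.75,5,6.25,7.5,8.75,10,11.25,12.5,13.75,15],"gripper":[85,85,85,85,85,85,85,85,85,85,85,85]}' && python3 -m creep '{"xyz":[[0,0,0],[0,0,0],[0,0,0],[0,0,0],[0,0,0],[0,0,0]],"spin":[1.2,2.4,3.5,3.5,3.5,3.5],"gripper":[85,85,85,85,85,85]}' && python3 - <<'E'
from plant import status, viewer
import cv2,numpy as np
s=status.observe();print(np.round(s["ee_pos"],4),np.round(s["tool_rot"],4),np.round(s["joint_positions"],2))
f=viewer.grab_frame("wrist");cv2.imwrite("pics/w1.png",f["pixels"][:,:,::-1]);print(f["fx"],f["cx"],f["cy"],np.round(f["tool_from_camera"],4).tolist())
E
```

```text
t: 1.2
ee_pos: [0.4456, -0.3082, 0.2454]
tool_rot: [0.0, 0.718, 0.696, 0.0]
wrist_force: [1.2, -0.4, -0.6]
gripper_width: 0.992
gripper_force: 0.0
t: 1.7
ee_pos: [0.4443, -0.3102, 0.2452]
tool_rot: [-0.0, 0.607, 0.795, -0.0]
wrist_force: [-1.0, 0.2, 0.2]
gripper_width: 0.999
gripper_force: 0.0
[ 0.4443 -0.3102  0.2452] [-1.000e-04  6.068e-01  7.949e-01 -1.000e-04] [ 0.89  0.48 -0.49  1.73  0.26  0.99  0.58]
309.70691628693146 317.99617388620294 204.80158329908545 [[-0.0005, -0.9551, -0.2962, 0.0759], [1.0, -0.0006, 0.0003, -0.0], [-0.0005, -0.2962, 0.9551, -0.1289], [0.0, 0.0, 0.0, 1.0]]
```

View pics/w1.png

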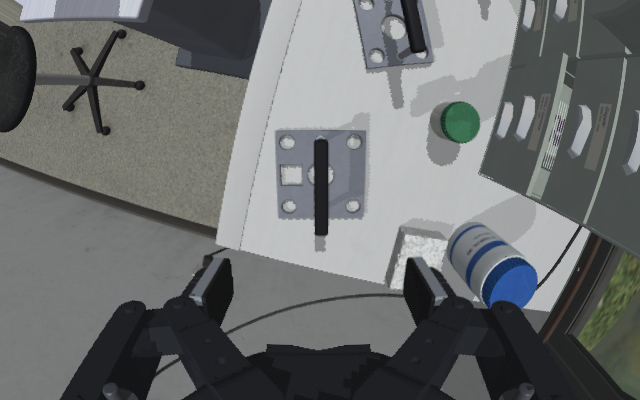

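The wrist view shows the windowed platform squarely aligned. Its bar runs vertically from (321,140) to (321,235), with the window at (291,175). Next I'll measure from this pose.

```bash
cat >> h.py <<'E'
from scipy.spatial.transform import Rotation as Ro
def wray(f,s,u,v):
    x,y=(u-f["cx"])/f["fx"],(v-f["cy"])/f["fy"];r=np.hypot(x,y);d=np.array([0,0,1.]) if r<1e-9 else np.array([x/r*np.sin(r),y/r*np.sin(r),np.cos(r)])
    q=np.array(s["tool_rot"]);A=Ro.from_quat(q[[1,2,3,0]]).as_matrix();C=np.array(f["tool_from_camera"])
    return np.array(s["ee_pos"])+A@C[:3,3],A@C[:3,:3]@d
def wz(f,s,u,v,z):
    o,d=wray(f,s,u,v);return o+d*(z-o[2])/d[2]
def cross(a,d,b,e):
    k=np.linalg.lstsq(np.c_[d,-e],b-a,rcond=None)[0];return (a+k[0]*d+b+k[1]*e)/2
E
python3 - <<'E'
from h import *
from plant import status,viewer
s=status.observe();f=viewer.grab_frame("wrist");p=f["pixels"].astype(int);R=lambda a:np.round(a,4).tolist()
q=s["tool_rot"];print(R(s["ee_pos"]),"tool y yaw",2*np.degrees(np.arctan2(q[2],q[1]))-90)
c=blob(p.max(2)<50,300,125,45,125);r=cv2.minAreaRect(c);b=cv2.boxPoints(r);b=b[np.argsort(b[:,1])];print(b.tolist())
P=[wz(f,s,*b[:2].mean(0),.082),wz(f,s,*b[2:].mean(0),.082)]
d=P[0]-P[1];print("bar",R(P),R((P[0]+P[1])/2),np.linalg.norm(d),np.degrees(np.arctan2(d[1],d[0])))
c=blob((p.max(2)<150)&(p[:,:,2]-p[:,:,0]>8)|(p.max(2)<50),260,120,115,108);c=cv2.approxPolyDP(cv2.convexHull(c),6,True)[:,0];print(c.tolist())
for u,v in c: print(R(wz(f,s,u,v,.008)))
print("window",R(wz(f,s,290.5,175,.006)))
E
```

```text
[0.4444, -0.3101, 0.2453] tool y yaw 15.31813283960895
[[314.0, 140.0], [327.0, 140.0], [327.0, 234.0], [314.0, 234.0]]
bar [[0.4337, -0.2621, 0.082], [0.459, -0.3537, 0.082]] [0.4464, -0.3079, 0.082] 0.09499780313509451 105.40960109899429
[[365, 131], [362, 216], [327, 227], [279, 217], [275, 131]]
[0.4839, -0.2437, 0.008]
[0.5118, -0.346, 0.008]
[0.4731, -0.3718, 0.008]
[0.4112, -0.3749, 0.008]
[0.3813, -0.2718, 0.008]
window [0.4123, -0.3192, 0.006]
```

```bash
python3 -m creep '{"xyz":[[0.06,0.06,-1],[0.06,0.06,-2],[0.06,0.06,-3],[0.06,0.06,-4],[0.06,0.06,-5],[0.06,0.06,-5.7],[0.06,0.06,-6.4],[0.06,0.06,-6.8],[0.06,0.06,-7],[0.06,0.06,-7],[0.06,0.06,-7],[0.06,0.06,-7]],"spin":[0,0,0,0,0,0,0,0,0,0,0,0],"gripper":[85,85,85,85,85,85,85,85,85,60,40,30]}' 60 && python3 -m creep '{"xyz":[[0,0,0],[0,0,0],[0,0,0],[0,0,0],[0,0,0],[0,0,0],[0,0,0],[0,0,0]],"spin":[0,0,0,0,0,0,0,0],"gripper":[20,10,5,5,5,5,5,5]}' 60 && python3 - <<'E'
from plant import viewer
import cv2
f=viewer.grab_frame("wrist");cv2.imwrite("pics/w2.png",f["pixels"][:,:,::-1])
E
```

```text
t: 2.8
ee_pos: [0.4468, -0.3088, 0.0713]
tool_rot: [0.001, 0.606, 0.796, 0.0]
wrist_force: [0.8, -0.4, 0.2]
gripper_width: 0.595
gripper_force: 0.0
t: 3.47
ee_pos: [0.4465, -0.3087, 0.071]
tool_rot: [0.001, 0.606, 0.796, -0.0]
wrist_force: [-0.9, -0.3, 5.9]
gripper_width: 0.149
gripper_force: 59.2
```

View pics/w2.png

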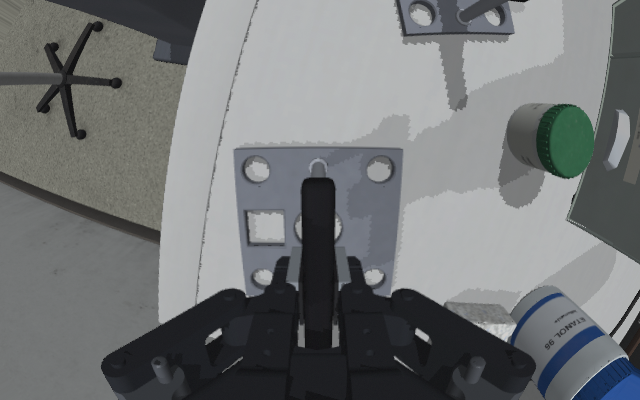

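The wrist view shows the bar held centrally between the pads at (318,290), with the window at (266,227). Next I'll lift it, carry it to just short of the shaker and turn it.

```bash
python3 -m creep '{"xyz":[[0,0,0.3],[0,0,0.8],[0,0,1.5],[0,0,2.3],[0,0,3.1],[0,0,4],[0,0,4.8],[0,0,5.5],[0,0,6],[0,0,6],[0,0,6]],"spin":[0,0,0,0,0,0,0,0,0,0,0],"gripper":[5,5,5,5,5,5,5,5,5,5,5]}' 60 && python3 -m creep '{"xyz":[[0,1,0],[0,2.1,0],[-0.1,3.3,0],[-0.1,4.5,0],[-0.2,5.7,0],[-0.2,6.9,0],[-0.26,8.1,0],[-0.26,9.3,0],[-0.26,10.4,0],[-0.26,11.3,0],[-0.26,12,0],[-0.26,12,0]],"spin":[-0.2,-0.6,-1,-1.4,-1.8,-2.2,-2.5,-2.8,-3.06,-3.06,-3.06,-3.06],"gripper":[5,5,5,5,5,5,5,5,5,5,5,5]}' && python3 -m creep '{"xyz":[[0,0,0],[0,0,0],[0,0,0]],"spin":[0,0,0],"gripper":[5,5,5]}' && python3 - <<'E'
from plant import viewer,status
import cv2,numpy as np,pickle
s=status.observe();print(np.round(s["ee_pos"],4),np.round(s["tool_rot"],4))
f=viewer.grab_frame("wrist");cv2.imwrite("pics/w3.png",f["pixels"][:,:,::-1]);pickle.dump((s,f),open("w3.pkl","wb"))
E
```

```text
t: 4.43
ee_pos: [0.4457, -0.3083, 0.2202]
tool_rot: [-0.0, 0.606, 0.796, -0.0]
wrist_force: [0.0, 0.0, -1.7]
gripper_width: 0.152
gripper_force: 58.7
t: 5.43
ee_pos: [0.4384, -0.0038, 0.2194]
tool_rot: [-0.002, 0.703, 0.711, 0.0]
wrist_force: [-0.4, -0.2, -2.2]
gripper_width: 0.152
gripper_force: 58.7
t: 5.68
ee_pos: [0.4391, -0.0099, 0.2196]
tool_rot: [-0.0, 0.707, 0.707, -0.001]
wrist_force: [0.4, -0.4, -1.5]
gripper_width: 0.152
gripper_force: 58.7
[ 0.4391 -0.0099  0.2196] [-4.000e-04  7.071e-01  7.071e-01 -9.000e-04]
```

View pics/w3.png

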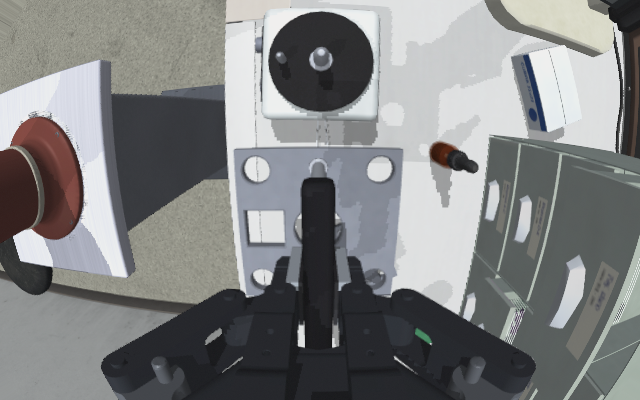

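The wrist view ahead shows the shaker's disk at about (321,62), the shaft near (320,58) and the pin near (281,57). The held plate has vial holes at (257,169) and (381,169), and the window at (266,227).

```bash
python3 - <<'E'
from h import *
import pickle
s,f=pickle.load(open("w3.pkl","rb"));p=f["pixels"].astype(int);R=lambda a:np.round(a,4).tolist()
# disk
c=blob(p.max(2)<70,262,8,118,112);c=cv2.convexHull(c)[:,0]
W=np.array([wz(f,s,u+.0,v+.0,.054) for u,v in c]);A=np.c_[2*W[:,:2],np.ones(len(W))];k=np.linalg.lstsq(A,(W[:,:2]**2).sum(1),rcond=None)[0]
print("disk",R(k[:2]),"r",np.sqrt(k[2]+k[0]**2+k[1]**2))
T=pickle.loads(pickle.dumps(f))
# shaker white case
m=(p.min(2)>195);print("shaft/pin bright blobs")
g=p.max(2)>95
z=np.zeros(g.shape,np.uint8);
for n,x,y,w,h in (("shaft",300,38,40,40),("pin",268,45,26,28)):
    c=blob(g,x,y,w,h);print(n,cv2.boundingRect(c),cv2.minAreaRect(c))
# plate features
zt=s["ee_pos"][2]-.071+.008
for n,x,y,w,h in (("v1",243,155,28,28),("v2",366,155,28,28),("win",243,205,45,45)):
    m=(p.min(2)>150)|((p[:,:,0]-p[:,:,2])>-4)
    c=blob(m,x,y,w,h);r=cv2.minAreaRect(c);b=cv2.boxPoints(r);M=cv2.moments(c);ce=(M["m10"]/M["m00"],M["m01"]/M["m00"])
    print(n,cv2.boundingRect(c),R(ce),R(wz(f,s,*ce,zt)),"low",R(wz(f,s,*ce,zt-.004)))
    if n=="win": print([R(wz(f,s,*q,zt)) for q in b])
E
python3 - <<'E'
import cv2
i=cv2.imread("pics/w3.png");a=cv2.resize(i[5:125,255:385],(585,540),interpolation=cv2.INTER_CUBIC);cv2.imwrite("pics/c3.png",a)
E
```

```text
disk [0.4413, 0.1156] r 0.04880234837951493
shaft/pin bright blobs
shaft (309, 47, 24, 24) ((320.7500305175781, 59.250003814697266), (22.62741470336914, 21.920310974121094), 45.0)
pin (276, 52, 8, 8) ((279.5, 55.5), (7.0, 7.0), 90.0)
v1 (244, 156, 26, 26) [256.8396, 168.6758] [0.4, 0.0305, 0.1566] low [0.3992, 0.0298, 0.1526]
v2 (367, 156, 25, 26) [379.0173, 168.8405] [0.4778, 0.0304, 0.1566] low [0.4786, 0.0297, 0.1526]
win (247, 210, 39, 33) [266.3551, 225.7976] [0.4043, -0.0083, 0.1566] low [0.4036, -0.0098, 0.1526]
[[0.3918, 0.0028, 0.1566], [0.4174, 0.0029, 0.1566], [0.4165, -0.02, 0.1566], [0.39, -0.0204, 0.1566]]
```

View pics/c3.png

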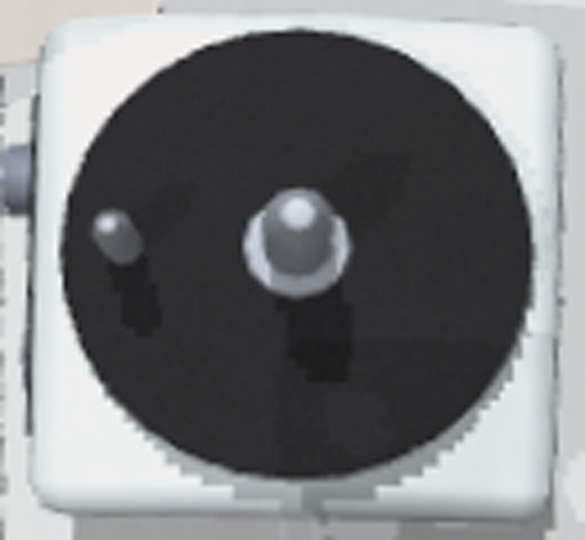

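Enlarged, the pin tip is at about (111,224) in the crop, the shaft tip at (297,208) and the shaft collar at (298,247). I'll now work out the shaker's centre and yaw.

```bash
python3 - <<'E'
from h import *
import pickle
from plant import viewer
s,f=pickle.load(open("w3.pkl","rb"));T=viewer.grab_frame("top");R=lambda a:np.round(a,4).tolist()
P=lambda u,v,z:wz(f,s,255+u/4.5,5+v/4.5,z)
w={"pintip":(111,224,.08),"shafttip":(297,208,.092),"collar":(298,247,.057),"pinbase":(124,258,.054)}
Q={k:P(*v) for k,v in w.items()};print({k:R(v) for k,v in Q.items()})
yaw=lambda a,b:np.degrees(np.arctan2(*(b-a)[[1,0]]));print(yaw(Q["pintip"],Q["shafttip"]),yaw(Q["pinbase"],Q["collar"]))
# heights: wrist x top
for n,(u,v),(a,b) in (("shafttip",(297,208),(152,146)),("pintip",(111,224),(143,209))):
    print(n,R(cross(*wray(f,s,255+u/4.5,5+v/4.5),*ray(T,210+a/4,170+b/4))))
print("disk",R(cross(*wray(f,s,255+297/4.5,5+254/4.5),*ray(T,247.75,207.8))))
# case front/rear edges in crop at z~.045
print("case yaw",yaw(P(30,500,.04),P(555,508,.04)),yaw(P(55,20,.045),P(548,28,.045)))
E
```

```text
{'pintip': [0.4062, 0.1165, 0.08], 'shafttip': [0.4413, 0.1166, 0.092], 'collar': [0.4418, 0.1151, 0.057], 'pinbase': [0.4058, 0.1138, 0.054]}
0.2461979333202663 2.0336843967508433
shafttip [0.4389, 0.1088, 0.1172]
pintip [0.4057, 0.116, 0.0778]
disk [0.4417, 0.1167, 0.0365]
case yaw -0.8364278501848919 -0.7727452361500197
```

```bash
python3 -m creep '{"xyz":[[0,0.5,0],[0,1.2,0],[0.1,2.1,0],[0.1,3.0,0],[0.1,3.9,0],[0.1,4.6,0],[0.1,5.04,0],[0.1,5.04,0],[0.1,5.04,0],[0.1,5.04,-0.6],[0.1,5.04,-1.2],[0.1,5.04,-1.8]],"spin":[0,0,0,0,0,0,0,0,0,0,0,0],"gripper":[5,5,5,5,5,5,5,5,5,5,5,5]}' && python3 -m creep '{"xyz":[[0,0,0],[0,0,0],[0,0,0]],"spin":[0,0,0],"gripper":[5,5,5]}' && python3 - <<'E'
from plant import viewer,status
import cv2,numpy as np
f=viewer.grab_frame("scene")["pixels"][:,:,::-1];w=viewer.grab_frame("wrist")["pixels"][:,:,::-1]
a=cv2.resize(f[190:330,220:380],(400,350),interpolation=cv2.INTER_CUBIC);b=cv2.resize(w[130:305,220:420],(400,350),interpolation=cv2.INTER_CUBIC)
cv2.imwrite("pics/c4.png",np.hstack([a,b]))
E
```

```text
t: 6.78
ee_pos: [0.4425, 0.1151, 0.1748]
tool_rot: [0.001, 0.708, 0.707, -0.0]
wrist_force: [-0.4, 0.5, -1.1]
gripper_width: 0.154
gripper_force: 58.7
t: 7.03
ee_pos: [0.4427, 0.1167, 0.1759]
tool_rot: [0.0, 0.707, 0.707, 0.0]
wrist_force: [-0.3, 0.2, -1.6]
gripper_width: 0.148
gripper_force: 58.8
```

View pics/c4.png

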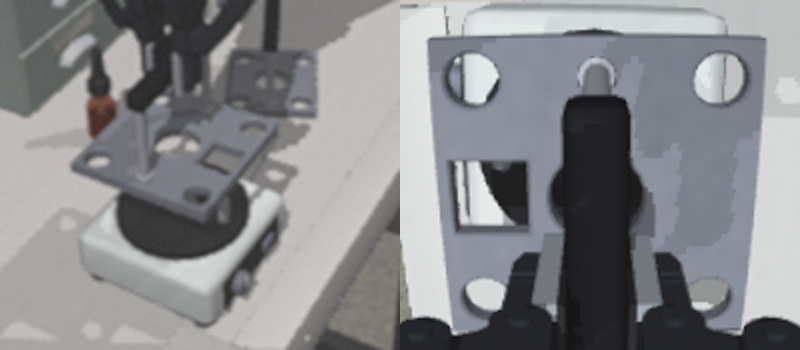

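The scene crop shows the plate level just above the shaft. The wrist crop shows the pin tip through the window at (502,168), comfortably inside it. I'll lower it slowly.

```bash
python3 -m creep '{"xyz":[[-0.03,0,-0.3],[-0.03,0,-0.6],[-0.03,0,-0.9],[-0.03,0,-1.2],[-0.03,0,-1.45],[-0.03,0,-1.65],[-0.03,0,-1.8],[-0.03,0,-1.9],[-0.03,0,-1.9],[-0.03,0,-1.9]],"spin":[0,0,0,0,0,0,0,0,0,0],"gripper":[5,5,5,5,5,5,5,5,5,5]}' && python3 -m creep '{"xyz":[[0,0,-0.03],[0,0,-0.06],[0,0,-0.09],[0,0,-0.12],[0,0,-0.12],[0,0,-0.12]],"spin":[0,0,0,0,0,0],"gripper":[5,5,5,5,5,5]}'
```

```text
t: 7.97
ee_pos: [0.4414, 0.1176, 0.1278]
tool_rot: [-0.0, 0.706, 0.708, 0.0]
wrist_force: [-0.7, -0.5, -2.2]
gripper_width: 0.149
gripper_force: 58.8
t: 8.47
ee_pos: [0.4415, 0.1176, 0.1249]
tool_rot: [0.0, 0.706, 0.708, 0.0]
wrist_force: [0.1, 1.1, 0.5]
gripper_width: 0.15
gripper_force: 58.9
```

```bash
python3 -m creep '{"xyz":[[0,0,-0.03],[0,0,-0.05],[0,0,-0.05],[0,0,-0.05]],"spin":[0,0,0,0],"gripper":[5,5,5,5]}' ; python3 - <<'E'
from plant import viewer
import cv2,numpy as np
f=viewer.grab_frame("scene")["pixels"][:,:,::-1];w=viewer.grab_frame("wrist")["pixels"][:,:,::-1]
a=cv2.resize(f[190:330,220:380],(400,350),interpolation=cv2.INTER_CUBIC);b=cv2.resize(w[130:305,220:420],(400,350),interpolation=cv2.INTER_CUBIC)
cv2.imwrite("pics/c5.png",np.hstack([a,b]))
E
```

```text
t: 8.8
ee_pos: [0.4415, 0.1176, 0.1249]
tool_rot: [0.001, 0.706, 0.708, 0.0]
wrist_force: [-2.6, -2.1, 11.2]
gripper_width: 0.15
gripper_force: 60.5
```

View pics/c5.png

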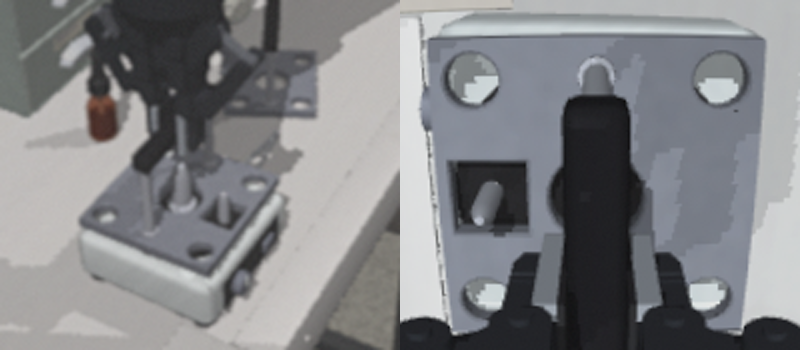

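The platform is seated: the pin stands in the window at (490,200) in the crop, the shaft is through the hole, and contact is felt at an underside height of 0.054 m. Next I'll release and back away.

```bash
python3 -m creep '{"xyz":[[0,0,0.04],[0,0,0.05],[0,0,0.05],[0,0,0.05],[0,0,0.05],[0,0,0.05],[0,0,0.05],[0,0,0.05],[0,0,0.05],[0,0,0.05]],"spin":[0,0,0,0,0,0,0,0,0,0],"gripper":[5,14,20,30,45,60,75,85,85,85]}' && python3 -m creep '{"xyz":[[0,0,0.2],[0,0,0.5],[0,0,1],[0,0,1.7],[0,0,2.5],[0,0,3.4],[0,0,4.3],[0,0,5],[0,0,5.5],[0,0,5.5],[0,0,5.5]],"spin":[0,0,0,0,0,0,0,0,0,0,0],"gripper":[85,85,85,85,85,85,85,85,85,85,85]}'; python3 - <<'E'
from plant import viewer
import cv2,numpy as np
f=viewer.grab_frame("scene")["pixels"][:,:,::-1];w=viewer.grab_frame("wrist")["pixels"][:,:,::-1]
a=cv2.resize(f[170:310,220:420],(400,280),interpolation=cv2.INTER_CUBIC);b=cv2.resize(w[100:240,220:420],(400,280),interpolation=cv2.INTER_CUBIC)
cv2.imwrite("pics/c6.png",np.hstack([a,b]))
E
```

```text
t: 9.73
ee_pos: [0.4413, 0.1175, 0.1248]
tool_rot: [-0.0, 0.706, 0.708, 0.0]
wrist_force: [-0.4, -0.5, -0.3]
gripper_width: 0.995
gripper_force: 0.0
t: 10.65
ee_pos: [0.4414, 0.1176, 0.263]
tool_rot: [0.001, 0.706, 0.708, 0.001]
wrist_force: [0.3, -0.7, -1.2]
gripper_width: 0.995
gripper_force: 0.0
```

View pics/c6.png

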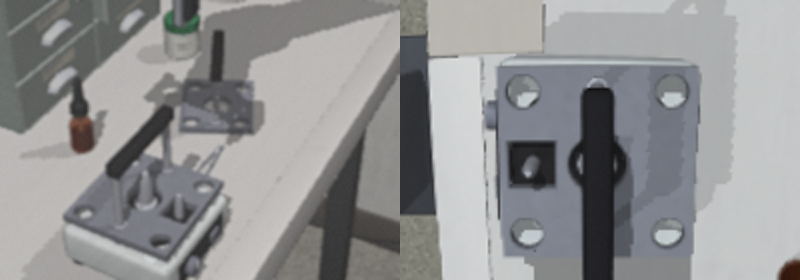

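The platform lies flat on the shaker with the pin in its window at crop (530,165). The gripper is clear, and the spare platform hasn't moved.

```bash
python3 -c "from plant import manip;print(manip.sign_off())"
```

```text
the job is handed in; nothing more can be done
None
```

The larger platform is fitted flat on the shaker, with the shaft through its central hole and the pin in its window; it was set down and released at about 10 s, the spare platform was not touched, and the job is handed in.

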